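# Try leg caps on the fit gauge

## Robot

A 6-joint arm with a two-finger parallel gripper is mounted at the origin on the work surface. World frame = base frame: x ahead of the robot, y to its left, z up, the work surface at z = 0. Lengths are in m, angles in rad, forces in N, time in s.
With the tool pointing down it reaches from about 0.25 to 0.725 m from the base axis. Payload 9.7 kg.
Tool frame: the origin (TCP) lies on the mounting face of the last link; the fingertips stand 173 mm ahead of it and the grasp point (between the pads) lies 155 mm ahead of it; z points along the fingers, y is the direction in which the jaws open and shut (so a half turn about z gives the same grasp; the last joint's range is limited). The gripper opens to 85 mm and grips with 20 to 120 N. Pads are 22 mm wide; open, the fingers measure 114 mm over their backs; the gripper's body (76 mm by 85 mm) begins 54 mm behind the grasp point. The pads swing forward as they close: fully open they stand 13 mm farther back than shut.
Start: joints at [-1.296, 0.087, 0.176, 1.66, 0, 1.571], TCP at [0.149, -0.529, 0.405] pointing down, gripper open.
Joint ranges: [-3.13, 3.13], [-0.85, 1.81], [-1.15, 1.24], [-2.2, 2.28], [-1.44, 1.52], [-3.14, 3.14]. Speed limits (rad/s): [2.22, 2.22, 2.57, 3.14, 3.14, 3.14].

## Interface

Orientations are given as a unit quaternion [w, x, y, z].
In Python, from station import arm, vision gives the robot as it stands. The module is installed in compiled form; this text tells all that it offers.
- The arm moves only by the shell command python3 -m inch 'ROWS' [FORCE]. ROWS is JSON, a list of rows, each a list of 3 entries, a list of its own where there are three numbers: the shift along the tool's x, y, z in m, then the turn, a rotation vector about the tool's x, y, z in degrees, then the opening, from -1 (shut) to 1 (fully open), so that 0 is half open. A call has exactly 5 rows; each row is the pose to reach, as a shift and turn from the pose commanded when the call began, along the tool's axes at that moment; what a row does not reach only later rows make up. A row lasts 1/10 s, in which the tool goes at most 50 mm and 8.59 degrees, less where a joint would pass 70% of its speed; a pose out of reach is approached as far as the arm can. A call with a gripper value outside its range is refused whole. The fingers move at their own pace and stop on an object; FORCE is the grip in N (left out, the last holds). Time passes only in rows, so rows that repeat a pose let the fingers close, or fill a call up. It gives the time, the measured TCP pose, the force and the opening at its end, in the units of the state.
- arm.get_state(): the state, without advancing time (a new reading comes with each control period).
- vision.grab_frame(name): name is "scene" or "top" or "wrist"; returns (picture, depth): 400x640x3 uint8, red, green, blue; 400x640 float32, m along the optical axis (not along the pixel's ray), 0 where there is no reading.
- vision.camera_info(name): a dict with "K" (3x3 intrinsics, pixels), "distortion" ([k1, k2, p1, p2, k3] as OpenCV has them; the pictures are not rectified), "T" (4x4, takes a point from camera to world coordinates). Camera axes: x right, y down, z forward; pixel columns grow to the right and rows downward; lengths in m; the calibration is good to about 2 mm. A picture is of the moment at which its call begins: read the wrist's pose just before it. camera_info takes no time and is no camera call; for the wrist camera it gives the pose at the moment of the call.
- arm.close_job(): hands the job in, once; it reports no verdict.
The state is a dict: "clock": time; "joint_pos": joint angles; "joint_vel": joint speeds; "joint_efforts": joint torques, N m; "tool_pos": TCP position; "orientation": TCP orientation; "force": force on the tool from outside, world axes, zero at the start; "wrist_torque": the same for the moment, N m; "finger_gap": finger opening in m.
Only numpy, scipy, OpenCV 4.12 (cv2) and the standard library are available. Lean on these libraries where they do the work, as an engineer would, in place of code of your own. Each camera call takes 0.05 s, during which the arm holds its last target.

## Task

One of these two square leg caps still has a stub of old leg hidden inside; try them on the fit gauge to find out which. Slide the clear one onto the gauge pin, open end first, pushing its closed end until it is fully home under the clear hood, and leave it there; lay the blocked one on its side in the grey tray. Do not force a cap that stops on the pin (stop as soon as you feel it, well below 40 N), and leave the carton, the drawer pull and the cabinet knob alone.

Things in the scene. Friction and masses are not known exactly. Their poses are not given: they have to be found in the camera images.
- cap_a_mid (a point): Centre of leg cap A: square steel tube 60 mm long, 32 x 32 mm outside, about 0.2 kg. x axis: from the open end (x = -30 mm) to the closed end (x = +30 mm); z up at the start, lying on the rack board. Mouth 20 x 20 mm, 3 mm deep; bore behind it 24 x 24 mm, 52 mm long: a clear cap takes the whole pin.
- cap_b_mid (a point): Centre of leg cap B, outwardly the same, same axes. Exactly one of A and B is blocked, which one changes from run to run: it holds a loose steel stub 33 mm long, which cannot fall out, cannot be seen from above, and stops the cap on the pin 22 mm short of home (less what the pin gives).
- gauge: Fit gauge, fixed: grey base plate with an upright aluminium shoulder block that holds the pin. Origin on the table under the shoulder face; x level along the pin, away from the shoulder; z up. Base plate x = -35 to +155 mm, 90 mm wide, top at z = 12 mm; caps slide on it between two rails, 33.4 mm apart, flaring to 41 mm at their tops 7 mm above the plate, up to x = 155 mm.
- pin: The gauge pin: steel, 16 mm thick, 44 mm long, with a tapered tip, level along the gauge's x axis at 28 mm above the table. Origin at its root on the shoulder face; its x axis is the gauge's. It is sprung: pressed end-on it gives by 1 mm for every 4 N, up to a hard stop at 6 mm; a clear cap does not press it.
- gauge_home (a point): Centre of a cap that is home: open end against the shoulder, cap x along gauge x; 30 mm from the shoulder, 28 mm above the table. Axes as the gauge's. A clear plastic hood (tunnel 38 mm wide inside, 44 outside, its roof 36 to 39 mm above the base plate) covers x = 0 to 48 mm: a cap at home sticks out 12 mm from it, a blocked one 28 to 34 mm.
- gauge_load (a point): A good place to set a cap's centre down between the rails in front of the pin, its open end towards the pin: 85 mm from the shoulder, 28 mm above the table. Axes as the gauge's.
- rack: Plywood rack board, fixed, 110 x 200 x 12 mm, on which the two caps lie at the start, side by side 96 mm apart, their open ends towards the robot (the rack's -x side). The gauge's shoulder and hood are at its end nearest the robot. Origin at the centre of its underside.
- tray: Grey open tray for blocked caps, fixed: 150 mm (x) x 180 mm (y) outside, 30 mm high, walls and floor about 4 mm thick. Origin at the centre of its underside.
- carton: Bystander: cardboard carton, 70 x 100 x 60 mm, origin at the centre of its underside.
- pull: Bystander: steel drawer pull lying flat, 108 x 40 x 12 mm, origin under the middle of its bar.
- cabknob: Bystander: round steel cabinet knob, 32 mm across, 34 mm high, origin at the centre of its underside.
Not all that is in view belongs to the job. Leave any blue or green look-alike of the part that bears cap_a_mid alone.

How it is judged:
By the outcome, as a careful person would: the job done as asked, in the order asked, and still so for the second after the job is handed in, with the robot touching nothing.
It also fails if it takes over 67 s, if anything falls off the work surface, if the arm or the gripper's body presses on something with over 40 N, if the wrist force passes 120 N, or if a joint passes its speed limit or range.

## Working session

There is one attempt and no reset: what is moved stays moved. The work goes in short steps, Python scripts to look and compute and a shell command to move; the robot and the scene stay as the last step left them, time stands still between calls to the robot, and variables do not carry over. Pictures are saved under pics/ and viewed, and the job is handed in when it is done.

```bash
mkdir -p pics; ls
python3 - <<'E'
from station import arm, vision
import cv2, numpy as np
s=arm.get_state(); print(s)
for n in ["scene","top"]:
    p,d=vision.grab_frame(n); i=vision.camera_info(n)
    cv2.imwrite(f"pics/{n}0.png",p[:,:,::-1]); np.savez(f"{n}0.npz",p=p,d=d,K=i["K"],dist=i["distortion"],T=i["T"])
    print(n,np.round(i["K"],1).tolist(),i["distortion"],np.round(i["T"],3).tolist())
i=vision.camera_info("wrist");print(np.round(i["T"],4).tolist(),i["K"])
E
```

```text
pics
{'clock': 0.0, 'joint_pos': array([-1.29598783e+00,  8.74343477e-02,  1.75128017e-01,  1.65979318e+00,
        1.57461102e-05,  1.57081805e+00]), 'joint_vel': array([-0.00029483, -0.0012047 , -0.00084798,  0.00121488, -0.00043489,
       -0.00012774]), 'joint_efforts': array([ 5.96560567e-04, -5.20393896e+01,  4.64795351e+01,  1.64106122e-02,
        9.34140462e-05, -3.07063303e-06]), 'tool_pos': array([ 0.14924996, -0.5293578 ,  0.40399393]), 'orientation': array([-6.46527586e-04,  9.90576157e-01,  1.36961499e-01, -8.14581422e-05]), 'force': array([-0.19978268, -0.22648409, -0.84492861]), 'wrist_torque': array([ 0.01368197,  0.00031408, -0.02693551]), 'finger_gap': 0.08515410666364465}
scene [[401.5, 0.0, 328.1], [0.0, 401.5, 199.0], [0.0, 0.0, 1.0]] [-0.07992138  0.          0.          0.          0.        ] [[-0.339, 0.552, -0.762, 1.211], [0.941, 0.188, -0.282, 0.3], [-0.012, -0.812, -0.583, 0.526], [0.0, 0.0, 0.0, 1.0]]
top [[501.8, 0.0, 327.4], [0.0, 501.8, 206.5], [0.0, 0.0, 1.0]] [-0.15611491  0.          0.          0.          0.        ] [[0.009, -0.98, 0.2, 0.323], [-1.0, -0.008, 0.004, 0.048], [-0.003, -0.2, -0.98, 1.231], [0.0, 0.0, 0.0, 1.0]]
[[0.2702, -0.9284, -0.2551, 0.2146], [-0.9628, -0.2609, -0.0703, -0.5109], [-0.0013, 0.2646, -0.9644, 0.3744], [0.0, 0.0, 0.0, 1.0]] [[320.96640428   0.         316.34437178]
 [  0.         320.96640428 198.43884979]
 [  0.           0.           1.        ]]
```

View pics/top0.png

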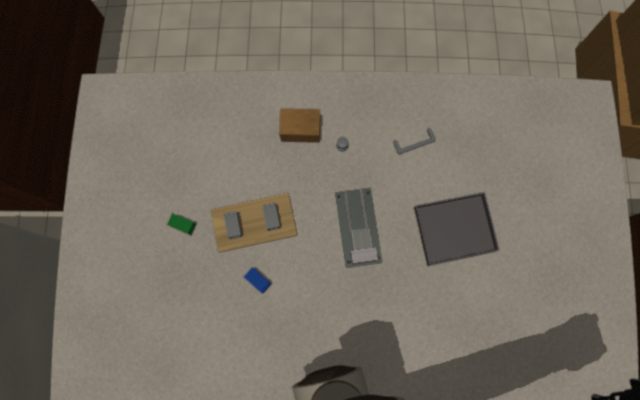

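View pics/scene0.png

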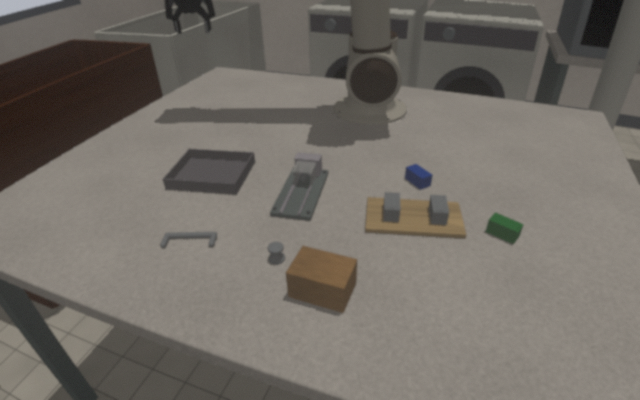

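Top view: the candidates are two grey caps on the plywood rack at (233,224) and (271,216). The look-alikes, which I'll leave alone, are blue at (257,280) and green at (181,224). The gauge is at (358,228), with its hood and shoulder at the bottom (252). The tray is at (456,229), the carton at (300,125), the knob at (342,144) and the pull at (415,142). Next is a close crop.

```bash
cat > h.py <<'E'
import numpy as np, cv2
def ld(n): return np.load(n)
def ray(px,D,z):
    px=np.asarray(px,float).reshape(-1,1,2)
    u=cv2.undistortPoints(px,D["K"],D["dist"]).reshape(-1,2)
    d=np.c_[u,np.ones(len(u))]@D["T"][:3,:3].T; o=D["T"][:3,3]
    return o+d*((z-o[2])/d[:,2])[:,None]
E
python3 - <<'E'
import cv2
p=cv2.imread("pics/top0.png")
a=cv2.resize(p[180:290,150:300],None,fx=5,fy=5,interpolation=cv2.INTER_CUBIC); cv2.imwrite("pics/ca.png",a)
a=cv2.resize(p[180:275,325:505],None,fx=4.4,fy=4.4,interpolation=cv2.INTER_CUBIC); cv2.imwrite("pics/cg.png",a)
E
```

```text
(no output)
```

View pics/ca.png

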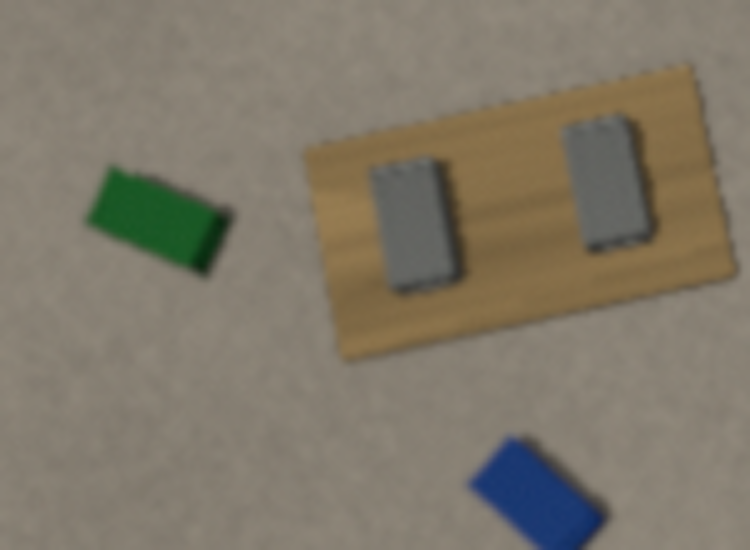

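View pics/cg.png

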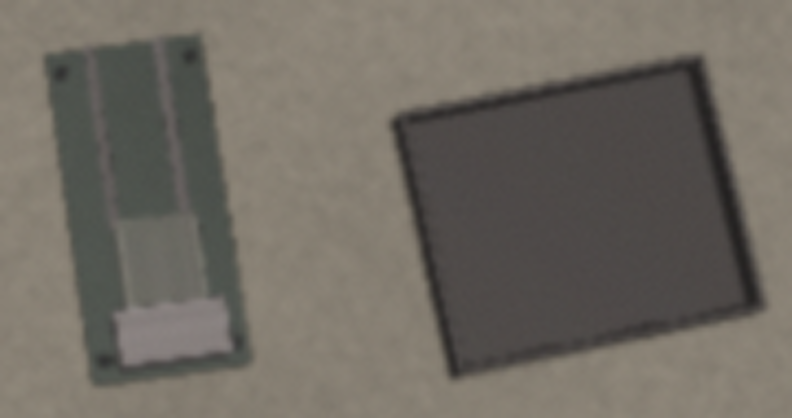

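Run:
```python
from h import *
T=ld("top0.npz")
def go(n,c,s,o,z):
    q=ray(np.array(c)/s+o,T,z); m=q.mean(0)
    # long axis: pts 0,1 = far edge(+x), 2,3 near edge
    ax=q[0]+q[1]-q[2]-q[3]; print(n,np.round(m,4),"yaw",np.degrees(np.arctan2(ax[1],ax[0])).round(2),"len",np.linalg.norm(ax)/2, "w",np.linalg.norm(q[0]-q[1]))
    return q
o=(150-.0,180);
go("rack",[(305,148),(690,65),(737,273),(345,360)],5,o,.012)
go("capL",[(370,168),(435,155),(460,290),(395,292)],5,o,.044)
go("capR",[(562,125),(628,115),(652,238),(590,250)],5,o,.044)
o=(325,180)
go("plate",[(45,57),(200,35),(250,360),(95,383)],4.4,o,.012)
go("tray",[(395,118),(700,58),(763,308),(453,377)],4.4,o,.03)
# knob etc
print(ray([(300,125),(342,144),(415,142)],T,.03))
```

```text
rack [0.5306 0.2351 0.012 ] yaw 13.68 len 0.10833517170799231 w 0.1971098463236789
capL [0.5172 0.2803 0.044 ] yaw 13.39 len 0.06489444808836607 w 0.03230751555515411
capR [0.5397 0.1874 0.044 ] yaw 13.41 len 0.062341093083534485 w 0.03238645350969539
plate [ 0.5209 -0.0238  0.012 ] yaw 8.51 len 0.1863472998792368 w 0.08909470447801986
tray [ 0.5155 -0.2637  0.03  ] yaw 11.38 len 0.14609993346000488 w 0.17977533407267318
[[ 0.77854675  0.12462088  0.03      ]
 [ 0.72856034  0.01790038  0.03      ]
 [ 0.73619161 -0.16669172  0.03      ]]
```

```bash
cat >> h.py <<'E'
from scipy.spatial.transform import Rotation as R
def pose():
    from station import arm
    s=arm.get_state(); w,x,y,z=s["orientation"]; return s,np.array(s["tool_pos"]),R.from_quat([x,y,z,w])
def togo(p,yaw):
    """shift & turn to reach tool-down pose at world p with tool x at yaw deg"""
    s,t,r=pose(); y=np.radians(yaw)
    X=np.array([np.cos(y),np.sin(y),0]);Z=np.array([0,0,-1.]);Y=np.cross(Z,X)
    g=R.from_matrix(np.c_[X,Y,Z])
    print("clock",round(s["clock"],2),"pos",np.round(t,4),"shift",np.round(r.inv().apply(np.array(p)-t),4),"turn",np.round((r.inv()*g).as_rotvec(degrees=True),2),"F",np.round(s["force"],2),"gap",round(s["finger_gap"],4))
def gauge(x,y,G):
    a=np.radians(G[2]); return np.array([G[0]+x*np.cos(a)-y*np.sin(a),G[1]+x*np.sin(a)+y*np.cos(a)])
def snap(n,tag):
    from station import vision
    i=vision.camera_info(n); p,d=vision.grab_frame(n)
    cv2.imwrite(f"pics/{tag}.png",p[:,:,::-1]); np.savez(f"{tag}.npz",p=p,d=d,K=i["K"],dist=i["distortion"],T=i["T"])
E
python3 - <<'E'
from h import *
togo([0.49,-0.03,0.32],8.5)
E
```

```text
clock 0.1 pos [ 0.1492 -0.5294  0.404 ] shift [ 0.4635 -0.3881  0.0845] turn [-0.07  0.01  7.25] F [ 0.1   0.37 -0.46] gap 0.0851
```

```bash
python3 -m inch '[[[0.464,-0.388,0.084],[0,0,7.2],1],[[0.464,-0.388,0.084],[0,0,7.2],1],[[0.464,-0.388,0.084],[0,0,7.2],1],[[0.464,-0.388,0.084],[0,0,7.2],1],[[0.464,-0.388,0.084],[0,0,7.2],1]]'; python3 -c "
from h import *
togo([0.49,-0.03,0.32],8.5)"
```

```text
clock: 0.6
tool_pos: [0.2895, -0.3232, 0.3698]
orientation: [-0.0, 0.997, 0.074, -0.0]
force: [0.0, -0.6, 1.1]
finger_gap: 0.0857
clock 0.6 pos [ 0.2895 -0.3232  0.3698] shift [ 0.2417 -0.2603  0.0498] turn [-0.01  0.    0.01] F [ 0.05 -0.64  1.09] gap 0.0857
```

```bash
python3 -m inch '[[[0.242,-0.26,0.05],[0,0,0],1],[[0.242,-0.26,0.05],[0,0,0],1],[[0.242,-0.26,0.05],[0,0,0],1],[[0.242,-0.26,0.05],[0,0,0],1],[[0.242,-0.26,0.05],[0,0,0],1]]'; python3 -c "
from h import *
togo([0.49,-0.03,0.32],8.5)"
```

```text
clock: 1.1
tool_pos: [0.4294, -0.1187, 0.3351]
orientation: [0.0, 0.997, 0.075, 0.0]
force: [2.2, -1.9, 0.9]
finger_gap: 0.0853
clock 1.1 pos [ 0.4294 -0.1187  0.3351] shift [ 0.0731 -0.0787  0.0151] turn [ 0.01 -0.01  0.05] F [ 2.17 -1.89  0.94] gap 0.0853
```

```bash
python3 -m inch '[[[0.073,-0.079,0.015],[0,0,0],1],[[0.073,-0.079,0.015],[0,0,0],1],[[0.073,-0.079,0.015],[0,0,0],1],[[0.073,-0.079,0.015],[0,0,0],1],[[0.073,-0.079,0.015],[0,0,0],1]]'; python3 -c "
from h import *
togo([0.54,0.187,0.30],13.5)
snap('wrist','w1')"
```

```text
clock: 1.6
tool_pos: [0.4889, -0.0322, 0.3204]
orientation: [0.0, 0.997, 0.075, -0.0]
force: [0.2, -0.3, -0.4]
finger_gap: 0.0855
clock 1.6 pos [ 0.4889 -0.0322  0.3204] shift [ 0.0831 -0.2092  0.0203] turn [ 0.    0.04 -4.95] F [ 0.18 -0.27 -0.42] gap 0.0855
```

View pics/w1.png

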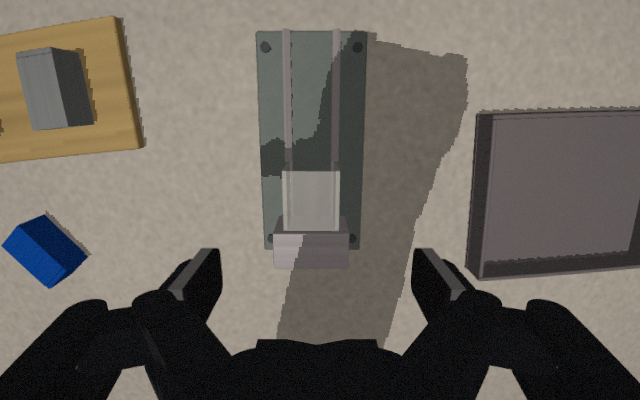

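Run:
```python
import cv2
p=cv2.imread("pics/w1.png")
cv2.imwrite("pics/w1c.png",cv2.resize(p[20:170,240:390],None,fx=4,fy=4,interpolation=cv2.INTER_CUBIC))
cv2.imwrite("pics/w1d.png",cv2.resize(p[155:275,240:390],None,fx=5,fy=5,interpolation=cv2.INTER_CUBIC))
```

```text
(no output)
```

View pics/w1c.png

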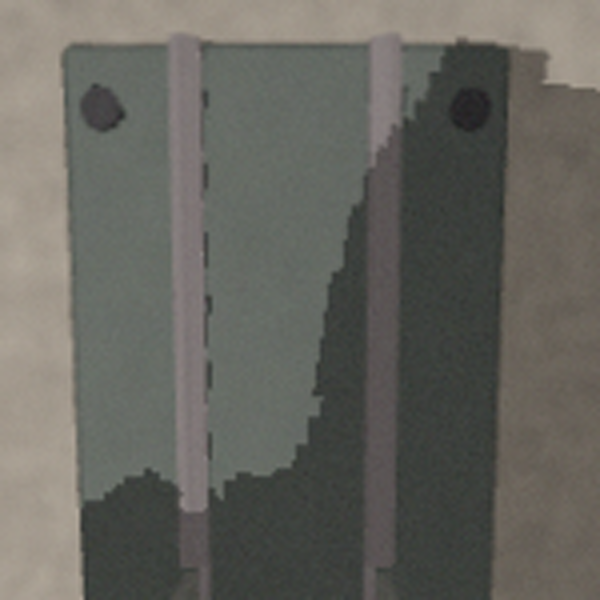

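View pics/w1d.png

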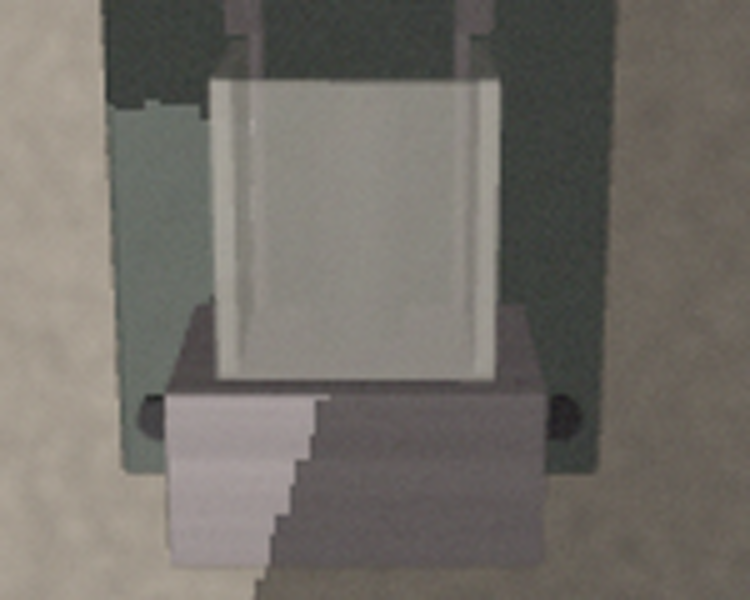

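Run:
```python
from h import *
T=ld("w1.npz")
def go(n,c,z):
    q=ray(c,T,z); m=q.mean(0); ax=q[0]+q[1]-q[2]-q[3]
    print(n,np.round(m,4),"yaw",np.degrees(np.arctan2(ax[1],ax[0])).round(2),"len",(np.linalg.norm(ax)/2).round(4),"w",np.linalg.norm(q[0]-q[1]).round(4),np.linalg.norm(q[2]-q[3]).round(4), "far",((q[0]+q[1])/2).round(4),"near",((q[2]+q[3])/2).round(4))
go("plate",[(256.2,31.2),(367,31.7),(359.4,249),(264.4,249)],.012)
go("rails",[(282,29.5),(340.5,29.5),(338.3,160),(285,160)],.019)
go("hood",[(282,171),(340,171),(339.4,231),(283.4,231)],.051)
```

```text
plate [ 0.5238 -0.0227  0.012 ] yaw 8.36 len 0.1884 w 0.0889 0.0897 far [ 0.617 -0.009  0.012] near [ 0.4306 -0.0364  0.012 ]
rails [ 0.5659 -0.0165  0.019 ] yaw 8.47 len 0.1027 w 0.0456 0.0454 far [ 0.6167 -0.0089  0.019 ] near [ 0.5151 -0.024   0.019 ]
hood [ 0.4876 -0.0281  0.051 ] yaw 8.6 len 0.0485 w 0.0439 0.0447 far [ 0.5115 -0.0245  0.051 ] near [ 0.4636 -0.0318  0.051 ]
```

The wrist view shows the gauge clearly: plate corners at (256,31) to (359,249), hood at (282–340, 171–231), two rails. The gauge origin comes out at (0.4638,-0.0316) with yaw 8.45°. Now over the right-hand cap.

```bash
python3 -m inch '[[[0.083,-0.209,0.02],[0,0,-5],1],[[0.083,-0.209,0.02],[0,0,-5],1],[[0.083,-0.209,0.02],[0,0,-5],1],[[0.083,-0.209,0.02],[0,0,-5],1],[[0.083,-0.209,0.02],[0,0,-5],1]]'; python3 -c "
from h import *
togo([0.54,0.187,0.30],13.5)
snap('wrist','w2')"
```

```text
clock: 2.15
tool_pos: [0.549, 0.1597, 0.3004]
orientation: [-0.01, 0.99, 0.14, -0.001]
force: [-0.1, -0.7, 0.5]
finger_gap: 0.0857
clock 2.15 pos [0.549  0.1597 0.3004] shift [-0.0011 -0.0287  0.001 ] turn [-1.17  0.02  2.59] F [-0.1  -0.74  0.5 ] gap 0.0857
```

View pics/w2.png

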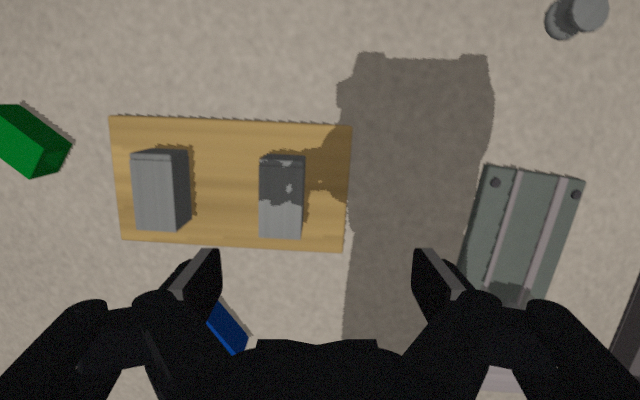

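```bash
python3 -m inch '[[[0,-0.02,0.02],[0,0,0],1],[[0,-0.02,0.02],[0,0,0],1],[[0,-0.02,0.02],[0,0,0],1],[[0,-0.02,0.02],[0,0,0],1],[[0,-0.02,0.02],[0,0,0],1]]'; python3 -c "
from h import *
togo([0.54,0.187,0.20],13.5)
snap('wrist','w3')
p=cv2.imread('pics/w3.png'); cv2.imwrite('pics/w3c.png',cv2.resize(p[100:250,110:390],None,fx=2.8,fy=2.8,interpolation=cv2.INTER_CUBIC))"
```

```text
clock: 2.7
tool_pos: [0.5463, 0.1672, 0.2819]
orientation: [-0.013, 0.989, 0.146, -0.001]
force: [-0.7, -0.2, -0.6]
finger_gap: 0.0853
clock 2.7 pos [0.5463 0.1672 0.2819] shift [-0.0004 -0.0186  0.0824] turn [-1.53 -0.01  3.28] F [-0.67 -0.24 -0.58] gap 0.0853
```

View pics/w3c.png

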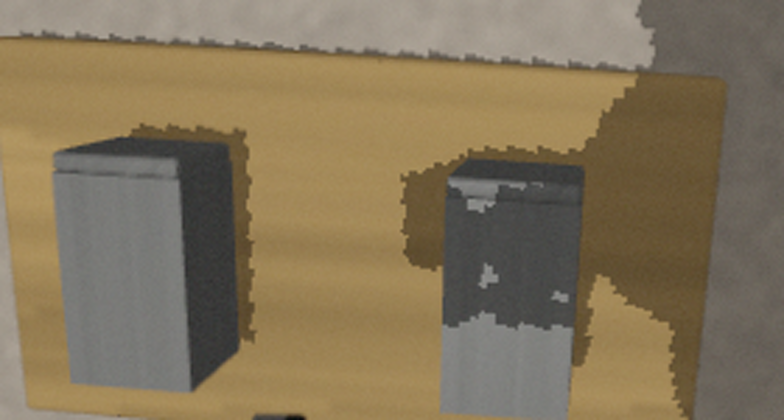

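```bash
python3 -c "
from h import *
s,t,r=pose(); print(np.round(s['joint_pos'],3), np.round(s['joint_vel'],3)); print(np.round(r.as_matrix(),3))"
```

```text
[ 0.292  0.125 -0.02   1.425  0.027  3.141] [ 0.006  0.005 -0.002 -0.003  0.    -0.   ]
[[ 0.957  0.289 -0.007]
 [ 0.289 -0.957  0.026]
 [ 0.001 -0.027 -1.   ]]
```

Run:
```python
from h import *
T=ld("w3.npz")
def go(n,c,z):
    q=ray(np.array(c)/2.8+(110,100),T,z); m=q.mean(0); ax=q[0]+q[1]-q[2]-q[3]
    print(n,np.round(m,4),"yaw",np.degrees(np.arctan2(ax[1],ax[0])).round(2),"len",(np.linalg.norm(ax)/2).round(4),"w",np.linalg.norm(q[0]-q[1]).round(4),np.linalg.norm(q[2]-q[3]).round(4))
go("L",[(55,155),(180,157),(192,392),(72,385)],.044)
go("R",[(449,178),(583,180),(570,418),(441,412)],.044)
togo([0.5401,0.187,0.27],193.5)
```

```text
L [0.5216 0.2842 0.044 ] yaw 12.51 len 0.06 w 0.0314 0.0322
R [0.5439 0.1904 0.044 ] yaw 13.13 len 0.0601 w 0.0315 0.0326
clock 2.75 pos [0.5463 0.1673 0.2817] shift [-0.0002 -0.0203  0.0123] turn [ 1.0000e-02 -2.3700e+00 -1.7669e+02] F [ 0.14 -0.39 -0.28] gap 0.0852
```

```bash
python3 -m inch '[[[0,0,0],[0,0,-42],1],[[0,0,0],[0,0,-42],1],[[0,0,0],[0,0,-42],1],[[0,0,0],[0,0,-42],1],[[0,0,0],[0,0,-42],1]]'; python3 -m inch '[[[0,0,0],[0,0,-42],1],[[0,0,0],[0,0,-42],1],[[0,0,0],[0,0,-42],1],[[0,0,0],[0,0,-42],1],[[0,0,0],[0,0,-42],1]]' >/dev/null;  python3 -m inch '[[[0,0,0],[0,0,-42],1],[[0,0,0],[0,0,-42],1],[[0,0,0],[0,0,-42],1],[[0,0,0],[0,0,-42],1],[[0,0,0],[0,0,-42],1]]'; python3 -c "
from h import *
togo([0.544,0.190,0.25],193.2)"
```

```text
clock: 3.25
tool_pos: [0.5462, 0.1677, 0.2813]
orientation: [-0.013, 0.869, 0.494, 0.003]
force: [-0.2, 0.1, 0.5]
finger_gap: 0.0853
clock: 4.25
tool_pos: [0.5462, 0.1677, 0.2813]
orientation: [-0.008, 0.316, 0.949, 0.011]
force: [0.2, -0.5, 0.0]
finger_gap: 0.0854
clock 4.25 pos [0.5462 0.1677 0.2813] shift [0.0144 0.016  0.0319] turn [  1.4   -0.75 -50.02] F [ 0.23 -0.47  0.02] gap 0.0854
```

```bash
python3 -m inch '[[[0.014,0.016,0.012],[1.4,-0.7,-42],1],[[0.014,0.016,0.012],[1.4,-0.7,-42],1],[[0.014,0.016,0.012],[1.4,-0.7,-42],1],[[0.014,0.016,0.012],[1.4,-0.7,-42],1],[[0.014,0.016,0.012],[1.4,-0.7,-42],1]]'; python3 -c "
from h import *
togo([0.544,0.190,0.25],193.2)"
```

```text
clock: 4.75
tool_pos: [0.5446, 0.1894, 0.2698]
orientation: [-0.001, -0.045, 0.999, -0.0]
force: [0.4, 0.3, -0.7]
finger_gap: 0.0852
clock 4.75 pos [0.5446 0.1894 0.2698] shift [0.0005 0.0007 0.0198] turn [-0.02 -0.17 -8.  ] F [ 0.4   0.31 -0.71] gap 0.0852
```

```bash
python3 -m inch '[[[0,0.001,0.03],[0,0,-8],1],[[0,0.001,0.03],[0,0,-8],1],[[0,0.001,0.03],[0,0,-8],1],[[0,0.001,0.03],[0,0,-8],1],[[0,0.001,0.03],[0,0,-8],1]]'; python3 -c "
from h import *
togo([0.544,0.190,0.194],193.2)
snap('wrist','w4')"
```

```text
clock: 5.25
tool_pos: [0.5446, 0.1905, 0.2407]
orientation: [-0.001, -0.111, 0.994, 0.0]
force: [0.6, -0.4, -0.5]
finger_gap: 0.0855
clock 5.25 pos [0.5446 0.1905 0.2407] shift [ 0.0006 -0.0003  0.0467] turn [ 0.02 -0.11 -0.46] F [ 0.64 -0.41 -0.45] gap 0.0855
```

View pics/w4.png

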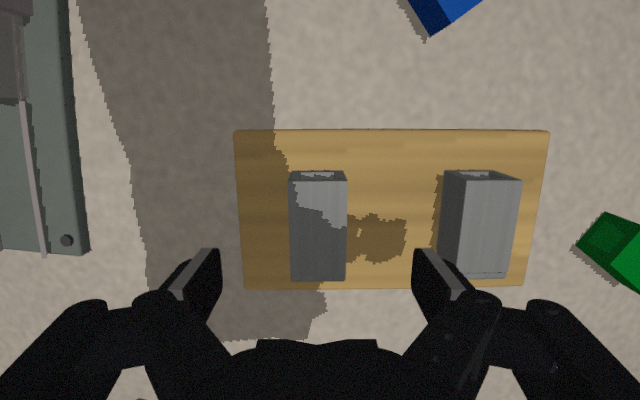

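```bash
python3 - <<'E'
from h import *
T=ld("w4.npz")
q=ray([(290,180.5),(347,180),(345.5,280.5),(291,281)],T,.044); print(q.mean(0)); ax=q[0]+q[1]-q[2]-q[3]; print(np.degrees(np.arctan2(-ax[1],-ax[0])),np.linalg.norm(ax)/2)
q=ray([(444,170),(521,180),(506,278),(452,274)],T,.044);print(q.round(4))
E
python3 -m inch '[[[0.0,0,0.047],[0,0,-0.5],1],[[0.0,0,0.047],[0,0,-0.5],1],[[0.0,0,0.047],[0,0,-0.5],1],[[0.0,0,0.047],[0,0,-0.5],1],[[0.0,0,0.047],[0,0,-0.5],1]]' 40
```

```text
[0.54357015 0.19147996 0.044     ]
12.640263873000343 0.05992819917123525
[[0.4941 0.2489 0.044 ]
 [0.4896 0.2929 0.044 ]
 [0.5477 0.3075 0.044 ]
 [0.5518 0.2739 0.044 ]]
clock: 5.8
tool_pos: [0.5447, 0.1907, 0.1943]
orientation: [-0.0, -0.116, 0.993, 0.0]
force: [-0.7, -0.9, 0.5]
finger_gap: 0.0853
```

```bash
python3 -m inch '[[[0,0,0],[0,0,0],-1],[[0,0,0],[0,0,0],-1],[[0,0,0],[0,0,0],-1],[[0,0,0],[0,0,0],-1],[[0,0,0],[0,0,0],-1]]' 40;python3 -m inch '[[[0,0,0],[0,0,0],-1],[[0,0,0],[0,0,0],-1],[[0,0,-0.01],[0,0,0],-1],[[0,0,-0.05],[0,0,0],-1],[[0,0,-0.08],[0,0,0],-1]]' 40; python3 -c "
from h import *
s,t,r=pose(); print(t, s['joint_pos'].round(3))
G=(.4638,-.0316,8.45); p=gauge(.085,0,G); print(p)
togo([p[0],p[1],0.25],188.45)"
```

```text
clock: 6.3
tool_pos: [0.5442, 0.1905, 0.1927]
orientation: [-0.002, -0.116, 0.993, -0.0]
force: [-0.3, -0.2, 3.1]
finger_gap: 0.0314
clock: 6.8
tool_pos: [0.5442, 0.1904, 0.2737]
orientation: [-0.002, -0.116, 0.993, -0.0]
force: [1.1, 1.0, -2.2]
finger_gap: 0.0312
[0.54418268 0.19035765 0.27371055] [ 0.336  0.142 -0.016  1.417  0.     0.103]
[ 0.54787728 -0.01910957]
clock 6.8 pos [0.5442 0.1904 0.2737] shift [ 0.0447 -0.2047  0.0239] turn [-0.01 -0.26  4.91] F [ 1.14  1.04 -2.17] gap 0.0312
```

```bash
python3 -m inch '[[[0.045,-0.205,0.023],[0,-0.2,4.9],-1],[[0.045,-0.205,0.023],[0,-0.2,4.9],-1],[[0.045,-0.205,0.023],[0,-0.2,4.9],-1],[[0.045,-0.205,0.023],[0,-0.2,4.9],-1],[[0.045,-0.205,0.023],[0,-0.2,4.9],-1]]' 40;  python3 -c "
from h import *
G=(.4638,-.0316,8.45); p=gauge(.085,0,G); print(p)
togo([p[0],p[1],0.21],188.45)"
```

```text
clock: 7.3
tool_pos: [0.5473, -0.0234, 0.2489]
orientation: [-0.001, -0.072, 0.997, -0.0]
force: [-0.1, 1.1, -2.5]
finger_gap: 0.0313
[ 0.54787728 -0.01910957]
clock 7.3 pos [ 0.5473 -0.0234  0.2489] shift [-0.0012  0.0042  0.0389] turn [-0.05 -0.09 -0.22] F [-0.13  1.11 -2.48] gap 0.0313
```

```bash
python3 -m inch '[[[0,0,0.025],[0,0,0],-1],[[0,0,0.025],[0,0,0],-1],[[0,0,0.025],[0,0,0],-1],[[0,0,0.025],[0,0,0],-1],[[0,0,0.025],[0,0,0],-1]]' 40;  python3 -c "
from h import *
G=(.4638,-.0316,8.45); p=gauge(.085,0,G)
togo([p[0],p[1],0.197],188.45)
snap('wrist','w5')"
```

```text
clock: 7.8
tool_pos: [0.5482, -0.0188, 0.2255]
orientation: [0.001, -0.074, 0.997, -0.0]
force: [0.5, 0.2, -1.6]
finger_gap: 0.031
clock 7.8 pos [ 0.5482 -0.0188  0.2255] shift [ 0.0004 -0.0003  0.0285] turn [-0.01  0.07  0.06] F [ 0.53  0.16 -1.58] gap 0.031
```

View pics/w5.png

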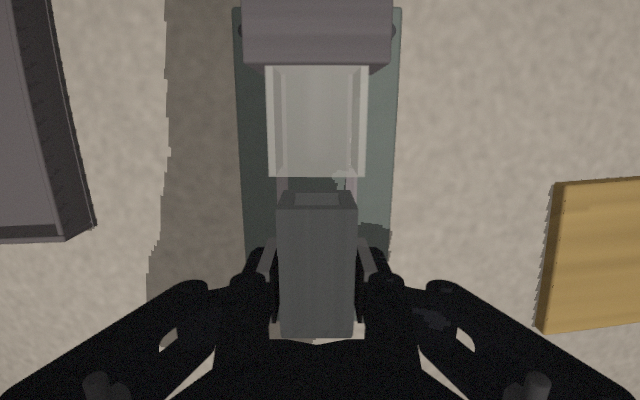

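```bash
python3 -m inch '[[[0,0,0.01],[0,0,0],-1],[[0,0,0.02],[0,0,0],-1],[[0,0,0.025],[0,0,0],-1],[[0,0,0.029],[0,0,0],-1],[[0,0,0.029],[0,0,0],-1]]' 40;  python3 -c "
from h import *
G=(.4638,-.0316,8.45); p=gauge(.085,0,G)
togo([p[0],p[1],0.1935],188.45)"
```

```text
clock: 8.35
tool_pos: [0.5477, -0.0194, 0.1946]
orientation: [-0.001, -0.074, 0.997, 0.0]
force: [0.6, 1.0, -1.5]
finger_gap: 0.0314
clock 8.35 pos [ 0.5477 -0.0194  0.1946] shift [-0.0002  0.0002  0.0011] turn [ 0.02 -0.07  0.01] F [ 0.59  1.01 -1.49] gap 0.0314
```

```bash
python3 -m inch '[[[0,0,0],[0,0,0],0.2],[[0,0,0],[0,0,0],0.2],[[0,0,0],[0,0,0],0.2],[[0,0,-0.02],[0,0,0],0.2],[[0,0,-0.045],[0,0,0],0.2]]' 40; python3 -m inch '[[[0,0,0],[0,0,0],0.2],[[-0.03,0,0],[0,0,0],-1],[[-0.054,0,0],[0,0,0],-1],[[-0.054,0,0.0],[0,0,0],-1],[[-0.054,0,0],[0,0,0],-1]]' 40; python3 -c "
from h import *
G=(.4638,-.0316,8.45); p=gauge(.138,0,G)
togo([p[0],p[1],0.197],188.45)
snap('wrist','w6')"
```

```text
clock: 8.85
tool_pos: [0.5476, -0.0194, 0.2403]
orientation: [-0.001, -0.074, 0.997, 0.0]
force: [-0.2, -1.3, -0.6]
finger_gap: 0.0512
clock: 9.35
tool_pos: [0.6013, -0.0114, 0.2398]
orientation: [-0.001, -0.074, 0.997, 0.0]
force: [-0.1, -0.1, -0.4]
finger_gap: -0.0002
clock 9.35 pos [ 0.6013 -0.0114  0.2398] shift [0.0009 0.0002 0.0428] turn [ 0.01 -0.06  0.02] F [-0.15 -0.14 -0.41] gap -0.0002
```

View pics/w6.png

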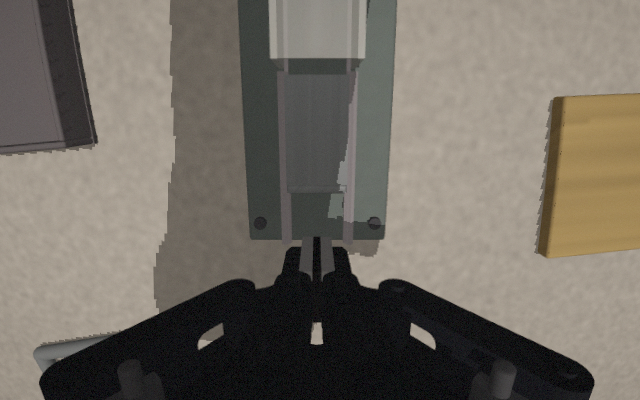

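The cap sits between the rails at (286–350, 68–192), closed end toward me. Next I lower the shut fingers behind it.

```bash
python3 - <<'E'
from h import *
T=ld("w6.npz"); G=(.4638,-.0316,8.45); a=np.radians(G[2])
for z,px in ((.044,[(288,192),(348,192)]),(.012,[(255,240),(383,240)])):
    q=ray(px,T,z)[:,:2]-G[:2]; print(z,np.round(np.c_[q@[np.cos(a),np.sin(a)],q@[-np.sin(a),np.cos(a)]],4))
E
python3 -m inch '[[[0,0,0.015],[0,0,0],-1],[[0,0,0.03],[0,0,0],-1],[[0,0,0.043],[0,0,0],-1],[[0,0,0.043],[0,0,0],-1],[[0,0,0.043],[0,0,0],-1]]' 40
python3 -c "
from h import *
G=(.4638,-.0316,8.45); p=gauge(.138,0,G)
togo([p[0],p[1],0.197],188.45)"
```

```text
0.044 [[ 0.1145 -0.0152]
 [ 0.1145  0.0168]]
0.012 [[ 0.1557 -0.041 ]
 [ 0.1558  0.0444]]
clock: 9.9
tool_pos: [0.601, -0.0115, 0.1969]
orientation: [-0.001, -0.074, 0.997, 0.0]
force: [-0.2, 0.7, -0.4]
finger_gap: -0.0003
clock 9.9 pos [ 0.601  -0.0115  0.1969] shift [ 0.0007  0.0002 -0.0001] turn [ 0.01 -0.06  0.01] F [-0.2   0.72 -0.39] gap -0.0003
```

```bash
python3 -m inch '[[[0.006,0,0],[0,0,0],-1],[[0.012,0,0],[0,0,0],-1],[[0.018,0,0],[0,0,0],-1],[[0.024,0,0],[0,0,0],-1],[[0.030,0,0],[0,0,0],-1]]' 40;python3 -m inch '[[[0.002,0,0],[0,0,0],-1],[[0.004,0,0],[0,0,0],-1],[[0.006,0,0],[0,0,0],-1],[[0.008,0,0],[0,0,0],-1],[[0.008,0,0],[0,0,0],-1]]' 40;  python3 -c "
from h import *
togo([.4638,-.0316,0.197],188.45)
snap('wrist','w7')"
```

```text
clock: 10.4
tool_pos: [0.5714, -0.0159, 0.1981]
orientation: [0.001, -0.074, 0.997, -0.0]
force: [1.8, 0.3, 1.6]
finger_gap: -0.0001
clock: 10.9
tool_pos: [0.5636, -0.017, 0.1974]
orientation: [-0.0, -0.074, 0.997, 0.0]
force: [2.8, -0.6, 1.5]
finger_gap: -0.0002
clock 10.9 pos [ 0.5636 -0.017   0.1974] shift [0.1009 0.0003 0.0005] turn [ 0.   -0.01  0.01] F [ 2.82 -0.58  1.46] gap -0.0002
```

View pics/w7.png

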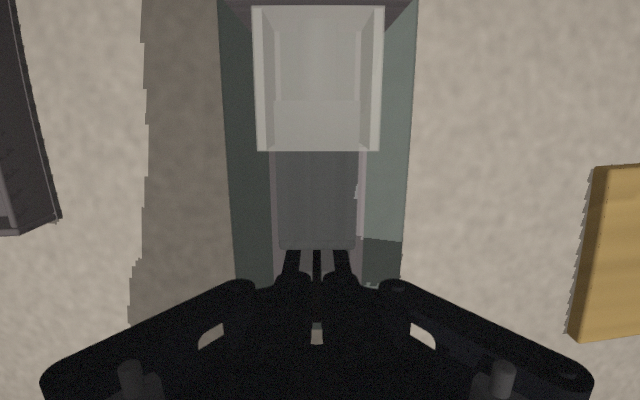

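```bash
python3 -m inch '[[[0.001,0,0],[0,0,0],-1],[[0.002,0,0],[0,0,0],-1],[[0.003,0,0],[0,0,0],-1],[[0.004,0,0],[0,0,0],-1],[[0.005,0,0],[0,0,0],-1]]' 40;python3 -m inch '[[[0.001,0,0],[0,0,0],-1],[[0.002,0,0],[0,0,0],-1],[[0.003,0,0],[0,0,0],-1],[[0.003,0,0],[0,0,0],-1],[[0.003,0,0],[0,0,0],-1]]' 40
```

```text
clock: 11.45
tool_pos: [0.5586, -0.0178, 0.1973]
orientation: [-0.0, -0.074, 0.997, 0.0]
force: [1.6, 0.2, 1.0]
finger_gap: -0.0001
clock: 11.95
tool_pos: [0.5556, -0.0182, 0.1973]
orientation: [-0.0, -0.074, 0.997, 0.0]
force: [0.3, -0.7, 0.2]
finger_gap: 0.0002
```

```bash
python3 -m inch '[[[0.0005,0,0],[0,0,0],-1],[[0.001,0,0],[0,0,0],-1],[[0.0015,0,0],[0,0,0],-1],[[0.002,0,0],[0,0,0],-1],[[0.002,0,0],[0,0,0],-1]]' 40; python3 -c "
from h import *
togo([.4638,-.0316,0.197],188.45)"
```

```text
clock: 12.45
tool_pos: [0.5542, -0.0184, 0.1977]
orientation: [0.001, -0.074, 0.997, 0.0]
force: [4.3, 0.5, -1.2]
finger_gap: -0.0004
clock 12.45 pos [ 0.5542 -0.0184  0.1977] shift [0.0914 0.0003 0.0006] turn [-0.    0.08  0.01] F [ 4.26  0.49 -1.21] gap -0.0004
```

```bash
python3 -m inch '[[[0.0005,0,0],[0,0,0],-1],[[0.001,0,0],[0,0,0],-1],[[0.0015,0,0],[0,0,0],-1],[[0.0015,0,0],[0,0,0],-1],[[0.0015,0,0],[0,0,0],-1]]' 40; python3 -c "
from h import *
togo([.4638,-.0316,0.197],188.45)
snap('wrist','w8')
a=cv2.imread('pics/w8.png'); cv2.imwrite('pics/w8c.png',cv2.resize(a[0:300,180:460],None,fx=2,fy=2))
"
```

```text
clock: 12.95
tool_pos: [0.5533, -0.0186, 0.1981]
orientation: [0.002, -0.074, 0.997, 0.0]
force: [8.2, 2.0, -1.6]
finger_gap: 0.0002
clock 12.95 pos [ 0.5533 -0.0186  0.1981] shift [0.0904 0.0003 0.0008] turn [-0.01  0.18  0.02] F [ 8.19  1.95 -1.64] gap 0.0002
```

View pics/w8c.png

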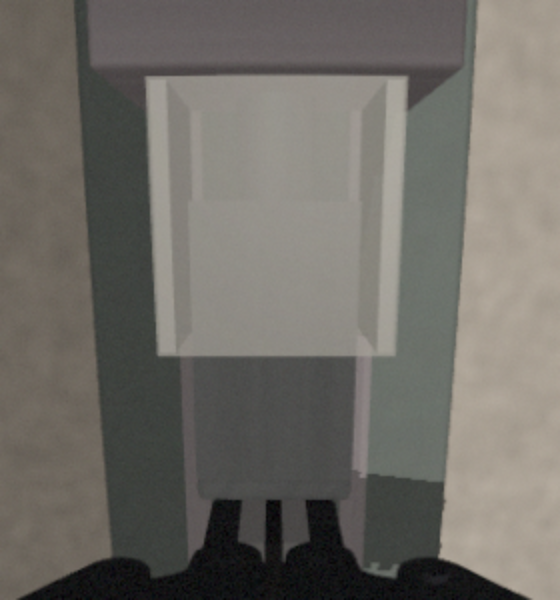

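Contact force rose from 4 to 8 N over 1 mm with the closed end near x = 80 mm. That matches the sprung pin and the 22 mm-short stop, so this cap is blocked. The picture agrees: open end under the hood at crop row 200, well short of the shoulder at 75, and the closed end sticks out about 32 mm. Backing off and pulling it out.

```bash
python3 -m inch '[[[-0.006,0,0],[0,0,0],-1],[[-0.015,0,0],[0,0,0],-1],[[-0.015,0,-0.02],[0,0,0],0.5],[[-0.015,0,-0.045],[0,0,0],0.8],[[0,0,-0.045],[0,0,0],0.8]]' 60; python3 -m inch '[[[0.010,0,0],[0,0,0],0.8],[[0.010,0,0],[0,0,0],0.8],[[0.010,0,0],[0,0,0],0.8],[[0.010,0,0],[0,0,0],0.8],[[0.010,0,0],[0,0,0],0.8]]' 60; python3 -c "
from h import *
G=(.4638,-.0316,8.45); p=gauge(.067,0,G)
togo([p[0],p[1],0.194],188.45)
snap('wrist','w9')"
```

```text
clock: 13.5
tool_pos: [0.5541, -0.0186, 0.2454]
orientation: [0.002, -0.074, 0.997, -0.0]
force: [-0.2, 0.4, -0.5]
finger_gap: 0.0429
clock: 14.0
tool_pos: [0.5427, -0.0201, 0.2421]
orientation: [-0.0, -0.074, 0.997, 0.0]
force: [-0.7, 0.3, -0.4]
finger_gap: 0.0769
clock 14.0 pos [ 0.5427 -0.0201  0.2421] shift [0.0127 0.0003 0.0481] turn [ 0.01 -0.03  0.01] F [-0.71  0.35 -0.36] gap 0.0769
```

View pics/w9.png

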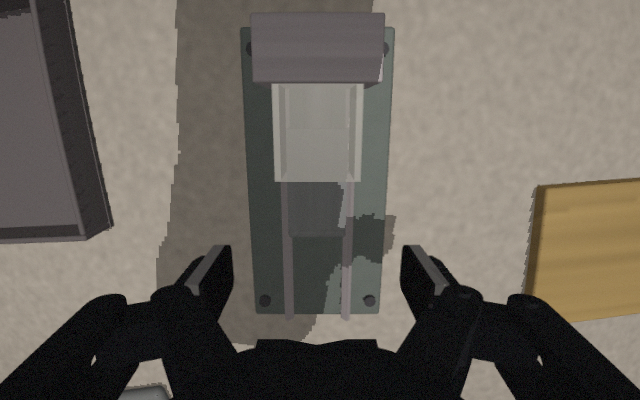

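```bash
python3 -m inch '[[[0.0127,0,0],[0,0,0],0.5],[[0.0127,0,0.03],[0,0,0],0.5],[[0.0127,0,0.048],[0,0,0],0.5],[[0.0127,0,0.048],[0,0,0],0.2],[[0.0127,0,0.048],[0,0,0],-1]]' 60; python3 -m inch '[[[0,0,0],[0,0,0],-1],[[0,0,0],[0,0,0],-1],[[0,0,0],[0,0,0],-1],[[-0.005,0,0],[0,0,0],-1],[[-0.015,0,0],[0,0,0],-1]]' 60; python3 -c "
from h import *
G=(.4638,-.0316,8.45); p=gauge(.067,0,G)
togo([p[0],p[1],0.194],188.45)
snap('wrist','w10')"
```

```text
clock: 14.55
tool_pos: [0.53, -0.022, 0.1948]
orientation: [-0.0, -0.074, 0.997, 0.0]
force: [0.2, 0.3, 0.2]
finger_gap: 0.0378
clock: 15.05
tool_pos: [0.5441, -0.02, 0.1956]
orientation: [-0.001, -0.074, 0.997, -0.0]
force: [-7.7, -1.6, 11.7]
finger_gap: 0.0306
clock 15.05 pos [ 0.5441 -0.02    0.1956] shift [0.0142 0.0003 0.0016] turn [-0.02 -0.07 -0.01] F [-7.68 -1.58 11.73] gap 0.0306
```

View pics/w10.png

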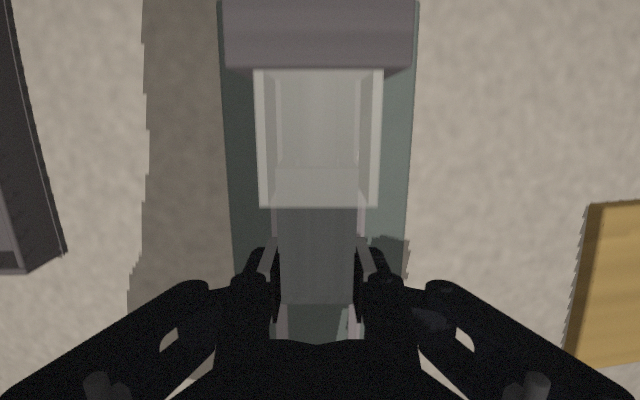

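```bash
python3 -m inch '[[[-0.004,0,-0.0008],[0,0,0],-1],[[-0.014,0,-0.0008],[0,0,0],-1],[[-0.024,0,-0.0008],[0,0,0],-1],[[-0.034,0,-0.0008],[0,0,0],-1],[[-0.044,0,-0.0008],[0,0,0],-1]]' 60; python3 -m inch '[[[0,0,-0.0],[0,0,0],-1],[[0,0,-0.015],[0,0,0],-1],[[0,0,-0.04],[0,0,0],-1],[[0,0,-0.06],[0,0,0],-1],[[0,0,-0.06],[0,0,0],-1]]' 60; python3 -c "
from h import *
togo([.513,-.265,0.26],190.5)
snap('wrist','w11')"
```

```text
clock: 15.6
tool_pos: [0.589, -0.0133, 0.1956]
orientation: [-0.0, -0.074, 0.997, -0.0]
force: [-6.5, -1.7, 8.4]
finger_gap: 0.0305
clock: 16.1
tool_pos: [0.589, -0.0134, 0.2588]
orientation: [0.002, -0.074, 0.997, -0.0]
force: [-0.2, 0.5, -1.8]
finger_gap: 0.0309
clock 16.1 pos [ 0.589  -0.0134  0.2588] shift [ 0.1122 -0.2377 -0.0016] turn [-0.05  0.28 -2.04] F [-0.23  0.55 -1.8 ] gap 0.0309
```

View pics/w11.png

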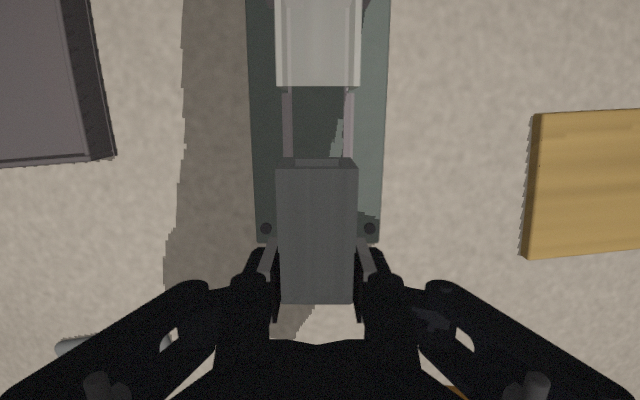

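```bash
python3 -m inch '[[[0.095,-0.24,0],[0,0,-2],-1],[[0.095,-0.24,0],[0,0,-2],-1],[[0.095,-0.24,0],[0,0,-2],-1],[[0.095,-0.24,0],[0,0,-2],-1],[[0.095,-0.24,0],[0,0,-2],-1]]' 60; python3 -c "
from h import *
togo([.53,-.265,0.19],190.5)"
```

```text
clock: 16.65
tool_pos: [0.5304, -0.2585, 0.2538]
orientation: [-0.001, -0.091, 0.996, 0.0]
force: [-0.1, -0.1, -1.5]
finger_gap: 0.0308
clock 16.65 pos [ 0.5304 -0.2585  0.2538] shift [ 0.0015 -0.0064  0.0638] turn [ 0.06 -0.07 -0.03] F [-0.06 -0.08 -1.51] gap 0.0308
```

```bash
python3 -m inch '[[[0,0,0.015],[0,0,0],-1],[[0,0,0.03],[0,0,0],-1],[[0,0,0.045],[0,0,0],-1],[[0,0,0.054],[0,0,0],-1],[[0,0,0.058],[0,0,0],-1]]' 60; python3 -c "
from h import *
togo([.53,-.265,0.19],190.5)
snap('wrist','w12')"
```

```text
clock: 17.15
tool_pos: [0.5315, -0.2555, 0.1954]
orientation: [-0.001, -0.092, 0.996, 0.001]
force: [-0.5, -0.8, -1.9]
finger_gap: 0.0309
clock 17.15 pos [ 0.5315 -0.2555  0.1954] shift [ 0.0032 -0.0091  0.0054] turn [ 0.09 -0.1   0.06] F [-0.48 -0.81 -1.93] gap 0.0309
```

View pics/w12.png

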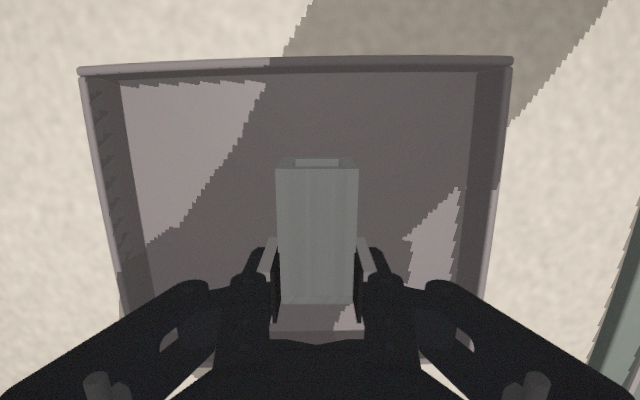

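The cap is centred in the tray interior, with floor visible all round it. Lowering and releasing.

```bash
python3 -m inch '[[[0,0,0.002],[0,0,0],-1],[[0,0,0.004],[0,0,0],-1],[[0,0,0.006],[0,0,0],-1],[[0,0,0.007],[0,0,0],-1],[[0,0,0.007],[0,0,0],-1]]' 60; python3 -m inch '[[[0,0,0],[0,0,0],0.2],[[0,0,0],[0,0,0],0.2],[[0,0,0],[0,0,0],0.2],[[0,0,-0.02],[0,0,0],0.2],[[0,0,-0.06],[0,0,0],0.2]]' 60;python3 -m inch '[[[0,0,-0.04],[0,0,0],0.8],[[0,0.05,-0.04],[0,0,2],0.8],[[0,0.1,-0.04],[0,0,0],0.8],[[0,0.15,-0.04],[0,0,0],0.8],[[0,0.2,-0.04],[0,0,0],0.8]]' 60; python3 -c "
from h import *
togo([.5216,.2842,0.25],193.2)
snap('top','t2')
a=cv2.imread('pics/t2.png'); cv2.imwrite('pics/t2c.png',cv2.resize(a[160:290,160:520],None,fx=2.2,fy=2.2))"
```

```text
clock: 17.7
tool_pos: [0.5315, -0.2569, 0.1903]
orientation: [0.0, -0.091, 0.996, 0.0]
force: [-0.2, -0.5, -2.5]
finger_gap: 0.0305
clock: 18.2
tool_pos: [0.5306, -0.2565, 0.2479]
orientation: [-0.002, -0.091, 0.996, 0.001]
force: [0.5, 0.3, 0.3]
finger_gap: 0.0511
clock: 18.7
tool_pos: [0.4945, -0.0586, 0.2907]
orientation: [0.001, -0.091, 0.996, -0.0]
force: [-0.1, 0.3, -0.2]
finger_gap: 0.0772
clock 18.7 pos [ 0.4945 -0.0586  0.2907] shift [-0.0886  0.3323  0.0407] turn [-0.01  0.06 -2.78] F [-0.06  0.29 -0.18] gap 0.0772
```

View pics/t2c.png

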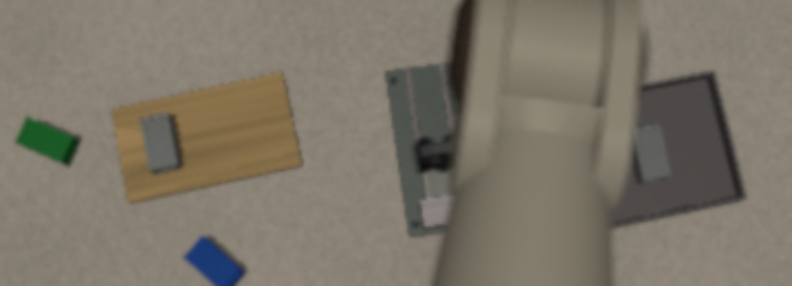

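The blocked cap is lying in the tray at crop (652,153), and the other cap is still on the rack at (161,142). Going to that one.

```bash
python3 -m inch '[[[-0.089,0.332,0.04],[0,0,-2.8],1],[[-0.089,0.332,0.04],[0,0,-2.8],1],[[-0.089,0.332,0.04],[0,0,-2.8],1],[[-0.089,0.332,0.04],[0,0,-2.8],1],[[-0.089,0.332,0.04],[0,0,-2.8],1]]' 40;  python3 -c "
from h import *
togo([.5216,.2842,0.25],193.2)"
```

```text
clock: 19.25
tool_pos: [0.5147, 0.1894, 0.2616]
orientation: [0.001, -0.115, 0.993, 0.0]
force: [1.2, -1.4, 0.1]
finger_gap: 0.0853
clock 19.25 pos [0.5147 0.1894 0.2616] shift [-0.0284  0.0907  0.0117] turn [0.01 0.07 0.06] F [ 1.22 -1.43  0.12] gap 0.0853
```

```bash
python3 -m inch '[[[-0.028,0.091,0.012],[0,0,0],1],[[-0.028,0.091,0.012],[0,0,0],1],[[-0.028,0.091,0.012],[0,0,0],1],[[-0.028,0.091,0.012],[0,0,0],1],[[-0.028,0.091,0.012],[0,0,0],1]]' 40;  python3 -c "
from h import *
togo([.5216,.2842,0.194],193.2)
snap('wrist','w13')"
```

```text
clock: 19.75
tool_pos: [0.5213, 0.2816, 0.2496]
orientation: [0.0, -0.115, 0.993, -0.0]
force: [-0.2, 0.7, 0.4]
finger_gap: 0.0857
clock 19.75 pos [0.5213 0.2816 0.2496] shift [-0.0008  0.0024  0.0556] turn [-0.01  0.01  0.03] F [-0.22  0.71  0.4 ] gap 0.0857
```

View pics/w13.png

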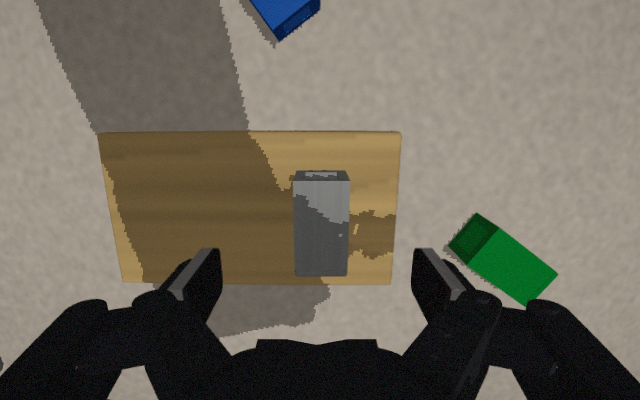

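Run:
```python
from h import *
T=ld("w13.npz")
q=ray([(293,181),(349.5,181),(347.5,276),(295,276)],T,.044); m=q.mean(0); print(m); ax=q[0]+q[1]-q[2]-q[3]; print(np.degrees(np.arctan2(-ax[1],-ax[0])),np.linalg.norm(ax)/2)
a=np.radians(193.2);X=np.array([np.cos(a),np.sin(a)]);Y=np.array([X[1],-X[0]])
for z in (0,.03):
    g=ray([(448,246),(476,213),(498,232),(557,275),(525,304)],T,z)[:,:2]-m[:2]; print(np.c_[g@X,g@Y].round(3))
togo([m[0],m[1],.194],193.2)
```

```text
[0.52233039 0.28479972 0.044     ]
13.404395003453349 0.0594807473792105
[[-0.03   0.096]
 [-0.004  0.114]
 [-0.019  0.133]
 [-0.056  0.189]
 [-0.082  0.167]]
[[-0.016  0.083]
 [ 0.006  0.098]
 [-0.007  0.115]
 [-0.039  0.163]
 [-0.062  0.144]]
clock 19.8 pos [0.5214 0.2813 0.2498] shift [-0.0017  0.0032  0.0558] turn [-0.    0.02 -0.01] F [-0.61 -0.56 -0.29] gap 0.085
```

```bash
python3 -m inch '[[[-0.001,0.003,0.01],[0,0,0],0.5],[[-0.001,0.003,0.03],[0,0,0],0.5],[[-0.001,0.003,0.045],[0,0,0],0.5],[[-0.001,0.003,0.055],[0,0,0],0.5],[[-0.001,0.003,0.055],[0,0,0],0.3]]' 40;python3 -m inch '[[[0,0,0],[0,0,0],-1],[[0,0,0],[0,0,0],-1],[[0,0,0],[0,0,0],-1],[[0,0,0],[0,0,0],-1],[[0,0,0],[0,0,0],-1]]' 40; python3 -m inch '[[[0,0,-0.01],[0,0,0],-1],[[0,0,-0.03],[0,0,0],-1],[[0,0,-0.07],[0,0,0],-1],[[0,0,-0.07],[0,0,0],-1],[[0,0,-0.07],[0,0,0],-1]]' 40; python3 -c "
from h import *
G=(.4638,-.0316,8.45); p=gauge(.085,0,G)
togo([p[0],p[1],0.25],188.45)"
```

```text
clock: 20.3
tool_pos: [0.5211, 0.2849, 0.1925]
orientation: [-0.001, -0.115, 0.993, -0.001]
force: [-0.4, -0.9, -0.6]
finger_gap: 0.0552
clock: 20.8
tool_pos: [0.5218, 0.2857, 0.1953]
orientation: [0.001, -0.115, 0.993, 0.0]
force: [-1.1, -1.0, 5.4]
finger_gap: 0.0313
clock: 21.3
tool_pos: [0.5217, 0.2857, 0.2654]
orientation: [0.001, -0.115, 0.993, 0.0]
force: [-0.4, 0.2, -2.9]
finger_gap: 0.0313
clock 21.3 pos [0.5217 0.2857 0.2654] shift [ 0.0445 -0.3027  0.0151] turn [0.04 0.09 4.81] F [-0.37  0.2  -2.91] gap 0.0313
```

```bash
python3 -m inch '[[[0.045,-0.303,0.01],[0,0,4.8],-1],[[0.045,-0.303,0.01],[0,0,4.8],-1],[[0.045,-0.303,0.01],[0,0,4.8],-1],[[0.045,-0.303,0.01],[0,0,4.8],-1],[[0.045,-0.303,0.01],[0,0,4.8],-1]]' 40;  python3 -c "
from h import *
G=(.4638,-.0316,8.45); p=gauge(.085,0,G)
togo([p[0],p[1],0.25],188.45)"
```

```text
clock: 21.8
tool_pos: [0.5418, 0.0347, 0.2547]
orientation: [-0.001, -0.074, 0.997, 0.0]
force: [1.8, 0.4, -1.2]
finger_gap: 0.0312
clock 21.8 pos [0.5418 0.0347 0.2547] shift [ 0.0019 -0.0541  0.0047] turn [ 0.02 -0.12  0.03] F [ 1.84  0.43 -1.23] gap 0.0312
```

```bash
python3 -m inch '[[[0.002,-0.05,0.01],[0,0,0],-1],[[0.002,-0.054,0.02],[0,0,0],-1],[[0.002,-0.054,0.03],[0,0,0],-1],[[0.002,-0.054,0.03],[0,0,0],-1],[[0.002,-0.054,0.03],[0,0,0],-1]]' 40;  python3 -c "
from h import *
G=(.4638,-.0316,8.45); p=gauge(.085,0,G)
togo([p[0],p[1],0.1955],188.45)
snap('wrist','w14')"
```

```text
clock: 22.3
tool_pos: [0.5482, -0.0159, 0.2256]
orientation: [-0.001, -0.075, 0.997, 0.0]
force: [-0.2, 0.7, -1.4]
finger_gap: 0.0313
clock 22.3 pos [ 0.5482 -0.0159  0.2256] shift [ 0.0008 -0.0031  0.0301] turn [ 0.03 -0.07  0.1 ] F [-0.2   0.74 -1.38] gap 0.0313
```

View pics/w14.png

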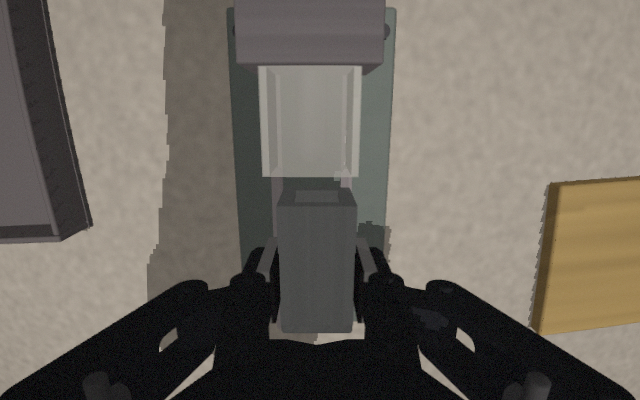

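```bash
python3 -m inch '[[[0,-0.003,0.0],[0,0,0],-1],[[0,-0.003,0.01],[0,0,0],-1],[[0,-0.003,0.02],[0,0,0],-1],[[0,-0.003,0.026],[0,0,0],-1],[[0,-0.003,0.028],[0,0,0],-1]]' 40;  python3 -c "
from h import *
G=(.4638,-.0316,8.45); p=gauge(.085,0,G)
togo([p[0],p[1],0.1955],188.45)"
```

```text
clock: 22.85
tool_pos: [0.5486, -0.0198, 0.1972]
orientation: [-0.0, -0.074, 0.997, 0.001]
force: [-0.3, 3.2, -0.2]
finger_gap: 0.0313
clock 22.85 pos [ 0.5486 -0.0198  0.1972] shift [0.0007 0.0008 0.0017] turn [ 0.07 -0.05  0.03] F [-0.35  3.15 -0.24] gap 0.0313
```

Lateral offset is under 1 mm. Release, lift, step behind it and close the fingers.

```bash
python3 -m inch '[[[0,0,0],[0,0,0],0.2],[[0,0,0],[0,0,0],0.2],[[0,0,0],[0,0,0],0.2],[[0,0,-0.02],[0,0,0],0.2],[[0,0,-0.045],[0,0,0],0.2]]' 40; python3 -m inch '[[[0,0,0],[0,0,0],0.2],[[-0.03,0,0],[0,0,0],-1],[[-0.054,0,0],[0,0,0],-1],[[-0.054,0,0.0],[0,0,0],-1],[[-0.054,0,0],[0,0,0],-1]]' 40; python3 -c "
from h import *
G=(.4638,-.0316,8.45); p=gauge(.138,0,G)
togo([p[0],p[1],0.197],188.45)
snap('wrist','w15')"
```

```text
clock: 23.35
tool_pos: [0.5485, -0.0202, 0.243]
orientation: [-0.001, -0.074, 0.997, 0.0]
force: [0.3, -0.3, -0.5]
finger_gap: 0.0514
clock: 23.85
tool_pos: [0.6022, -0.0122, 0.2426]
orientation: [-0.001, -0.074, 0.997, 0.0]
force: [-0.1, -0.5, -0.1]
finger_gap: 0.0003
clock 23.85 pos [ 0.6022 -0.0122  0.2426] shift [0.0017 0.0011 0.0456] turn [ 0.01 -0.07  0.01] F [-0.1  -0.51 -0.14] gap 0.0003
```

View pics/w15.png

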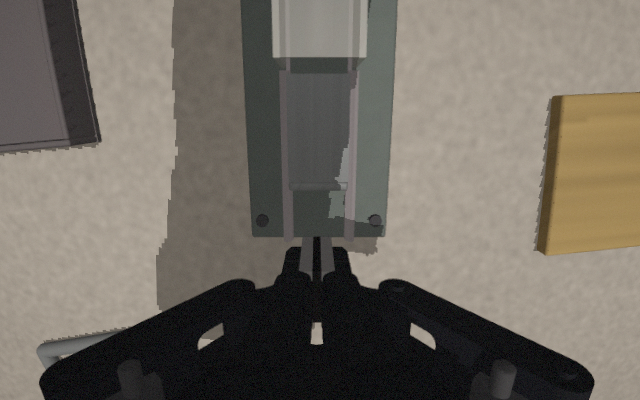

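The cap is seated between the rails, closed end at row ~190. I lower behind it and push, in steps again near the stop.

```bash
python3 -m inch '[[[0,0.001,0.015],[0,0,0],-1],[[0,0.001,0.03],[0,0,0],-1],[[0,0.001,0.045],[0,0,0],-1],[[0,0.001,0.045],[0,0,0],-1],[[0,0.001,0.045],[0,0,0],-1]]' 40
python3 -m inch '[[[0.006,0,0],[0,0,0],-1],[[0.012,0,0],[0,0,0],-1],[[0.018,0,0],[0,0,0],-1],[[0.024,0,0],[0,0,0],-1],[[0.030,0,0],[0,0,0],-1]]' 40;python3 -m inch '[[[0.003,0,0],[0,0,0],-1],[[0.006,0,0],[0,0,0],-1],[[0.009,0,0],[0,0,0],-1],[[0.012,0,0],[0,0,0],-1],[[0.014,0,0],[0,0,0],-1]]' 40;  python3 -c "
from h import *
togo([.4638,-.0316,0.197],188.45)"
```

```text
clock: 24.4
tool_pos: [0.6018, -0.0112, 0.1975]
orientation: [-0.001, -0.074, 0.997, 0.0]
force: [0.2, -0.0, 0.2]
finger_gap: -0.0003
clock: 24.9
tool_pos: [0.5722, -0.0157, 0.1988]
orientation: [0.001, -0.074, 0.997, -0.0]
force: [2.9, -0.0, 2.7]
finger_gap: 0.0002
clock: 25.4
tool_pos: [0.5585, -0.0177, 0.1982]
orientation: [0.0, -0.074, 0.997, 0.0]
force: [2.1, -0.4, 2.6]
finger_gap: 0.0
clock 25.4 pos [ 0.5585 -0.0177  0.1982] shift [0.0957 0.0002 0.0012] turn [0.   0.   0.01] F [ 2.07 -0.41  2.56] gap 0.0
```

```bash
python3 -m inch '[[[0.001,0,0],[0,0,0],-1],[[0.002,0,0],[0,0,0],-1],[[0.003,0,0],[0,0,0],-1],[[0.004,0,0],[0,0,0],-1],[[0.004,0,0],[0,0,0],-1]]' 40;python3 -m inch '[[[0.0005,0,0],[0,0,0],-1],[[0.001,0,0],[0,0,0],-1],[[0.0015,0,0],[0,0,0],-1],[[0.002,0,0],[0,0,0],-1],[[0.002,0,0],[0,0,0],-1]]' 40;  python3 -c "
from h import *
togo([.4638,-.0316,0.197],188.45)"
```

```text
clock: 25.9
tool_pos: [0.5546, -0.0183, 0.1981]
orientation: [-0.0, -0.074, 0.997, 0.0]
force: [1.5, -0.1, 2.8]
finger_gap: 0.0004
clock: 26.4
tool_pos: [0.5526, -0.0186, 0.1981]
orientation: [-0.0, -0.074, 0.997, 0.0]
force: [2.0, 0.9, 1.8]
finger_gap: 0.0002
clock 26.4 pos [ 0.5526 -0.0186  0.1981] shift [0.0897 0.0001 0.0012] turn [ 0.   -0.02  0.01] F [1.95 0.88 1.76] gap 0.0002
```

```bash
python3 -m inch '[[[0.001,0,0],[0,0,0],-1],[[0.002,0,0],[0,0,0],-1],[[0.003,0,0],[0,0,0],-1],[[0.004,0,0],[0,0,0],-1],[[0.005,0,0],[0,0,0],-1]]' 40;  python3 -c "
from h import *
togo([.4638,-.0316,0.197],188.45)"
```

```text
clock: 26.9
tool_pos: [0.5476, -0.0193, 0.1981]
orientation: [-0.0, -0.074, 0.997, 0.0]
force: [2.7, 0.6, 1.1]
finger_gap: 0.0
clock 26.9 pos [ 0.5476 -0.0193  0.1981] shift [0.0847 0.0002 0.0012] turn [ 0.   -0.01  0.01] F [2.75 0.56 1.13] gap 0.0
```

```bash
python3 -m inch '[[[0.002,0,0],[0,0,0],-1],[[0.004,0,0],[0,0,0],-1],[[0.006,0,0],[0,0,0],-1],[[0.008,0,0],[0,0,0],-1],[[0.010,0,0],[0,0,0],-1]]' 40;  python3 -c "
from h import *
togo([.4638,-.0316,0.197],188.45)"
```

```text
clock: 27.4
tool_pos: [0.5376, -0.0208, 0.1981]
orientation: [-0.0, -0.074, 0.997, 0.0]
force: [0.6, 0.6, -0.1]
finger_gap: 0.0001
clock 27.4 pos [ 0.5376 -0.0208  0.1981] shift [0.0746 0.0002 0.0012] turn [ 0.   -0.01  0.01] F [ 0.62  0.62 -0.07] gap 0.0001
```

```bash
python3 -m inch '[[[0.0005,0,0],[0,0,0],-1],[[0.001,0,0],[0,0,0],-1],[[0.0015,0,0],[0,0,0],-1],[[0.002,0,0],[0,0,0],-1],[[0.002,0,0],[0,0,0],-1]]' 40;  python3 -c "
from h import *
togo([.4638,-.0316,0.197],188.45)
snap('wrist','w16')
a=cv2.imread('pics/w16.png'); cv2.imwrite('pics/w16c.png',cv2.resize(a[0:300,180:460],None,fx=2,fy=2))"
```

```text
clock: 27.9
tool_pos: [0.5358, -0.021, 0.1981]
orientation: [-0.0, -0.074, 0.997, 0.0]
force: [0.4, -0.6, 1.4]
finger_gap: 0.0002
clock 27.9 pos [ 0.5358 -0.021   0.1981] shift [0.0728 0.0002 0.0012] turn [ 0.   -0.02  0.01] F [ 0.38 -0.63  1.36] gap 0.0002
```

View pics/w16c.png

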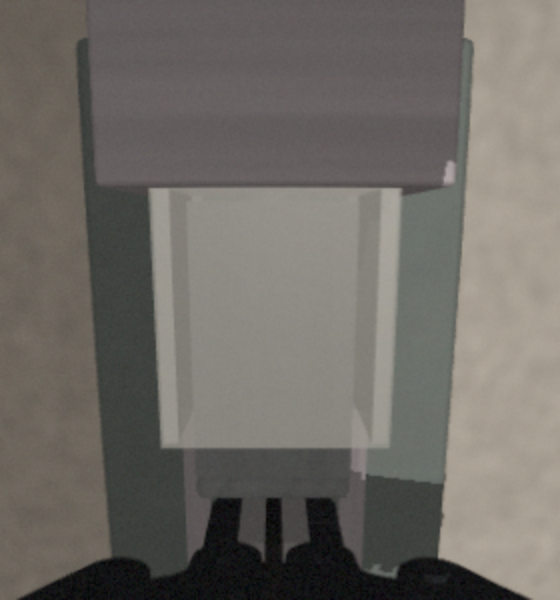

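```bash
python3 -m inch '[[[0.0005,0,0],[0,0,0],-1],[[0.001,0,0],[0,0,0],-1],[[0.0015,0,0],[0,0,0],-1],[[0.0015,0,0],[0,0,0],-1],[[0.0015,0,0],[0,0,0],-1]]' 40;  python3 -c "
from h import *
togo([.4638,-.0316,0.197],188.45)"
```

```text
clock: 28.45
tool_pos: [0.5343, -0.0213, 0.1982]
orientation: [-0.0, -0.074, 0.997, 0.0]
force: [-0.0, 0.6, 1.1]
finger_gap: -0.0
clock 28.45 pos [ 0.5343 -0.0213  0.1982] shift [0.0713 0.0002 0.0012] turn [ 0.   -0.01  0.01] F [-0.01  0.57  1.07] gap -0.0
```

```bash
python3 -m inch '[[[0.0005,0,0],[0,0,0],-1],[[0.001,0,0],[0,0,0],-1],[[0.001,0,0],[0,0,0],-1],[[0.001,0,0],[0,0,0],-1],[[0.001,0,0],[0,0,0],-1]]' 40;  python3 -c "
from h import *
togo([.4638,-.0316,0.197],188.45)"
```

```text
clock: 28.95
tool_pos: [0.5336, -0.0214, 0.1983]
orientation: [0.0, -0.074, 0.997, 0.0]
force: [3.4, 1.8, -1.2]
finger_gap: 0.0002
clock 28.95 pos [ 0.5336 -0.0214  0.1983] shift [0.0705 0.0002 0.0013] turn [0.   0.03 0.01] F [ 3.39  1.76 -1.25] gap 0.0002
```

```bash
python3 -m inch '[[[0.0005,0,0],[0,0,0],-1],[[0.001,0,0],[0,0,0],-1],[[0.001,0,0],[0,0,0],-1],[[0.001,0,0],[0,0,0],-1],[[0.001,0,0],[0,0,0],-1]]' 40;  python3 -c "
from h import *
togo([.4638,-.0316,0.197],188.45)"
```

```text
clock: 29.45
tool_pos: [0.5332, -0.0215, 0.1987]
orientation: [0.001, -0.074, 0.997, 0.0]
force: [7.6, 1.3, -2.0]
finger_gap: -0.0002
clock 29.45 pos [ 0.5332 -0.0215  0.1987] shift [0.0701 0.0002 0.0015] turn [-0.    0.16  0.02] F [ 7.63  1.29 -1.96] gap -0.0002
```

```bash
python3 -m inch '[[[0.0005,0,0],[0,0,0],-1],[[0.001,0,0],[0,0,0],-1],[[0.001,0,0],[0,0,0],-1],[[0.001,0,0],[0,0,0],-1],[[0.001,0,0],[0,0,0],-1]]' 40;  python3 -c "
from h import *
togo([.4638,-.0316,0.197],188.45)
snap('wrist','w17')
a=cv2.imread('pics/w17.png'); cv2.imwrite('pics/w17c.png',cv2.resize(a[0:300,180:460],None,fx=2,fy=2))"
```

```text
clock: 29.95
tool_pos: [0.5329, -0.0215, 0.1991]
orientation: [0.002, -0.074, 0.997, 0.0]
force: [11.0, 2.2, -3.2]
finger_gap: -0.0
clock 29.95 pos [ 0.5329 -0.0215  0.1991] shift [0.0698 0.0002 0.0017] turn [-0.01  0.28  0.02] F [11.02  2.21 -3.18] gap -0.0
```

View pics/w17c.png

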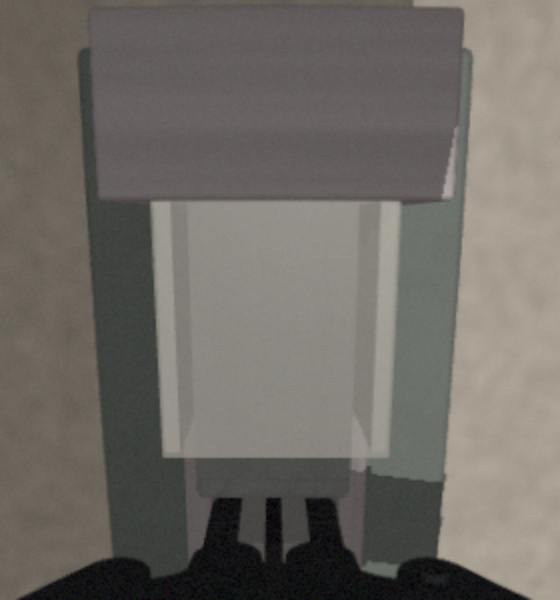

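The open end meets the shoulder and the force climbs with almost no travel, so the cap is home. I back straight off, raise the arm and check.

```bash
python3 -m inch '[[[-0.006,0,0],[0,0,0],-1],[[-0.016,0,0],[0,0,0],-1],[[-0.026,0,0],[0,0,0],-1],[[-0.026,0,-0.03],[0,0,0],-1],[[-0.026,0,-0.08],[0,0,0],-1]]' 40; python3 -m inch '[[[0,-0.03,-0.02],[0,0,0],-1],[[0,-0.03,-0.04],[0,0,0],-1],[[0,-0.03,-0.04],[0,0,0],-1],[[0,-0.03,-0.04],[0,0,0],-1],[[0,-0.03,-0.04],[0,0,0],-1]]'
python3 - <<'E'
from h import *
togo([.4638,-.0316,0.197],188.45)
snap('wrist','w18'); snap('scene','s2')
E
```

```text
clock: 30.5
tool_pos: [0.5569, -0.0178, 0.2754]
orientation: [-0.004, -0.074, 0.997, 0.0]
force: [0.9, -0.6, 0.4]
finger_gap: -0.0005
clock: 31.0
tool_pos: [0.5615, -0.0472, 0.3167]
orientation: [-0.001, -0.074, 0.997, 0.0]
force: [-0.7, 0.6, -0.7]
finger_gap: -0.0
clock 31.0 pos [ 0.5615 -0.0472  0.3167] shift [0.0941 0.0298 0.1199] turn [ 0.03 -0.13  0.03] F [-0.72  0.57 -0.68] gap -0.0
```

View pics/w18.png

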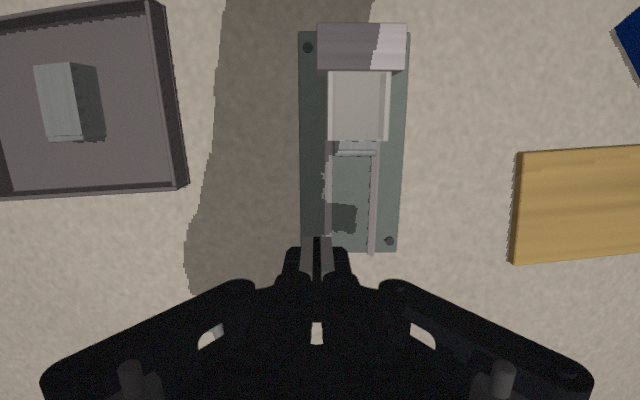

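View pics/s2.png

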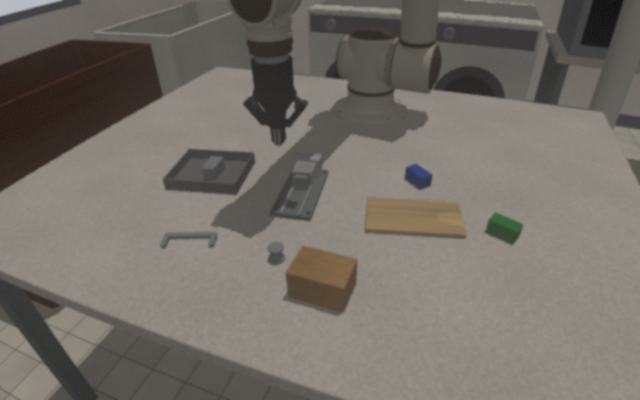

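Run:
```python
from h import *
T=ld("w18.npz"); G=(.4638,-.0316,8.45); a=np.radians(G[2])
p=cv2.imread('pics/w18.png'); cv2.imwrite('pics/w18c.png',cv2.resize(p[120:170,310:410],None,fx=8,fy=8,interpolation=cv2.INTER_CUBIC))
for z,px in ((.051,[(328,140),(389,140)]),(.044,[(334,155),(376,155)]),(.012,[(300,252),(396,252)])):
    q=ray(px,T,z)[:,:2]-G[:2]; print(z,np.round(np.c_[q@[np.cos(a),np.sin(a)],q@[-np.sin(a),np.cos(a)]],4))
```

```text
0.051 [[ 0.0485 -0.0211]
 [ 0.0483  0.0235]]
0.044 [[ 0.0604 -0.0162]
 [ 0.0603  0.0158]]
0.012 [[ 0.1552 -0.0449]
 [ 0.1555  0.0451]]
```

View pics/w18c.png

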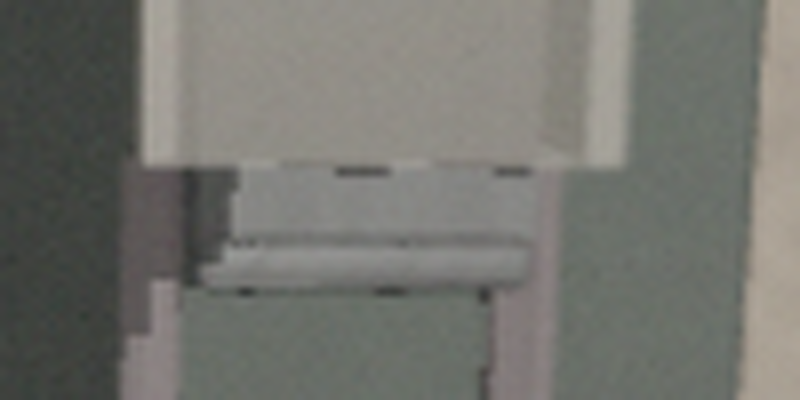

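The closed end measures x = 60.3 mm against 60 expected, and sticks out 12 mm from the hood, so the cap is home. The other cap lies on its side in the tray, and the bystanders are where they were. Handing in.

```bash
python3 -c "
from station import arm
print(arm.close_job())"
```

```text
the job is handed in; nothing more can be done
None
```

The blocked cap is lying on its side in the grey tray, and the clear one is fully home on the gauge pin. I handed the job in at about 31 s.

- **Blocked cap:** this was the cap on the gauge side of the rack. It stopped about 20–22 mm short of home, and the force rose from 4 to 8 N over 1 mm, as the sprung pin should give. I stopped there, pulled it off and laid it in the tray; the wrist and scene pictures show it resting inside.
- **Clear cap:** the other one passed that stop with about 2–3 N of friction. It met the shoulder firmly, and I stopped at 11 N.
- **Last check:** the clear cap's closed end measured 60.3 mm from the shoulder (60 expected), about 12 mm out of the hood.
- **Bystanders:** I never went near the carton, pull, knob or the blue and green look-alikes. They look unmoved in the last scene picture, judged by eye only.
- **Joint limit:** early on, the last joint ran up to its range limit. It read 3.141 rad against the stated 3.14 and tilted the tool by 1.5°, so I turned the gripper half round before the first grasp. I don't know whether that reading counts as passing the range.
- **Camera disagreement:** the top camera placed the caps and gauge about 3–5 mm off the wrist camera. I used the wrist readings, and the grasps and fits agreed with them.

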